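Box up the finished wizard and shut the case

TASK

The little wizard with the pointed hat, standing on the ceramic tile among other grey figures, is finished. Put him in the clear plastic box through its open half, setting him down gently on the floor so that he stands upright (do not drop him in), let go, then slide the box's door fully shut over him.

Things in the scene. Friction and masses are not known exactly. Their poses are not given: they have to be found in the camera images.
- wizard: Grey figure, 84 mm tall, 60 g, the tallest and the only one with a pointed hat; loose on a white tile (180 mm square, 8 thick) at the robot's right, two other grey figures 83 to 100 mm from it. Plinth 40 mm wide to height 14; straight round robe 28 wide from 14 to 56 (grip here, any side); hat brim 26 wide at 60; point at 84. Origin: centre of the plinth's underside, z up.
- case: Clear box, black floor, fixed, at the robot's left: 150 (its x) by 280 (its y) by 96 mm high, walls 4, floor 6 thick, side rails up to 100 high outside the walls. Origin: centre of underside; z up, y along its length. +y half: fixed roof, a figure under it. -y half: open on top, x -71 to 71 mm, y from -136 mm to the door's edge.
- door (a joint): Travel (m) of the clear sliding door, a 140 mm long, 4 mm thick panel on top of the box (96 to 100 mm high). 0 = fully shut over the box's -y half; grows towards the box's +y, to 0.14 wholly over the fixed roof. Its leading edge is at box y = -0.14 + travel. Starts at 0.12 to 0.14; about 1.5 N of friction, stays where left, end stops at both ends.
- door_grip (a point): Centre of the top of the door's grip, an upright aluminium bar: 12 mm thick along the box's y, 60 long along its x, 32 high (top 132 mm above the bench). In the box's frame it lies at x = 0, y = -0.03 + door travel. Move it towards the box's -y to shut the door. Axes as the box's.
There are look-alikes about, which are no part of the job. Leave any yellow look-alike of the wizard alone.

How it is judged:
By the outcome, as a careful person would: the job done as asked, in the order asked, and still so for the second after the job is handed in, with the robot touching nothing.
It also fails if it takes over 48 s, if anything falls off the work surface, if the arm or the gripper's body presses on something with over 40 N, if the wrist force passes 120 N, or if a joint passes its speed limit or range.

ROBOT

A 6-joint arm with a two-finger parallel gripper is mounted at the origin on the work surface. World frame = base frame: x ahead of the robot, y to its left, z up, the work surface at z = 0. Lengths are in m, angles in degrees, forces in N, time in s.
With the tool pointing down it reaches from about 0.325 to 0.85 m from the base axis. Payload 15.5 kg.
Tool frame: the origin (TCP) lies between the finger pads; the fingertips stand 22 mm ahead of it and the grasp point (between the pads) lies 3 mm ahead of it (r.tips_ahead is the distance from the TCP to the fingertips, in m); z points along the fingers, y is the direction in which the jaws open and shut (so a half turn about z gives the same grasp; the last joint's range is limited). The gripper opens to 91 mm and grips with 3 to 60 N. Pads are 32 mm wide; open, the fingers measure 118 mm over their backs; the gripper's body (76 mm by 178 mm) begins 60 mm behind the grasp point.
Start: joints at [-81.561, 28.281, 77.091, -0, 74.628, -5.472], TCP at [0.15, -0.607, 0.236] pointing down, gripper open.
Joint ranges: [-166.48, 166.48], [-47.26, 123.95], [12.59, 153.08], [-70.14, 250.14], [6.76, 159.57], [-176.63, 176.63]. Speed limits (degrees/s): [108.29, 108.29, 147.25, 172.46, 172.46, 172.46].

INTERFACE

Orientations are given as a 3x3 rotation matrix whose columns are the frame's x, y, z axes.
In Python, from cell import r gives the robot as it stands.
- The arm moves only by the tool apply_moves, never from a script. Its argument "increments" is a list of rows, each a list of 3 entries, a list of its own where there are three numbers: the shift along the tool's x, y, z in units of 30 mm (1.0 is 30 mm), then the turn, a rotation vector about the tool's x, y, z in rad, then the opening, from 0 (shut) to 1 (fully open). In form: [[[tx, ty, tz], [wx, wy, wz], gripper], ...]. A call has 1 to 20 rows; each row shifts and turns the pose as measured when the row begins, along the tool's axes as they then stand; what a row does not reach is not made up. A row lasts 1/10 s, in which the tool goes at most 50 mm and 8.59 degrees, less where a joint would pass 70% of its speed; a pose out of reach is approached as far as the arm can. A call is refused whole if a number of a shift passes 1 or a number of a turn 0.15, either way. A call with a gripper value outside its range is refused whole. The fingers move at their own pace and stop on an object; "force" is the grip in N (left out, the last holds). Time passes only in rows, so rows that do not move let the fingers close. It gives the time, the measured TCP pose, the force and the opening at its end, in the units of the state.
- r.sense(): the state, without advancing time (a new reading comes with each control period).
- r.capture(name): name is "scene" or "side" or "wrist"; returns a dict with "img" (420x560x3 uint8, red, green, blue), "range_z" (420x560 float32, m along the optical axis (not along the pixel's ray), 0 where there is no reading), "fx", "fy", "cx", "cy" (pixels), "T" (4x4, takes a point from camera to world coordinates); the wrist camera has in their place "T_tool_cam" (4x4, takes a point from camera to tool coordinates, whose origin is the TCP and whose axes are the flange's). Camera axes: x right, y up, looking along -z (the intrinsics and any distortion apply to the point x, -y, -z); pixel columns grow to the right and rows downward; lengths in m; the calibration is good to about 2 mm. A picture is of the moment at which its call begins: read the wrist's pose just before it.
- r.sign_off(): hands the job in, once; it reports no verdict.
The state is a dict: "t": time; "joint_pos": joint angles; "joint_velocities": joint speeds; "tau": joint torques, N m; "position": TCP position; "tcp_rot": TCP orientation; "force": force on the tool from outside, world axes, zero at the start; "wrist_torque": the same for the moment, N m; "finger_gap": finger opening in m.
Only numpy, scipy, OpenCV 4.12 (cv2) and the standard library are available. Lean on these libraries where they do the work, as an engineer would, in place of code of your own. Each camera call takes 0.05 s, during which the arm holds its last target.

## Working session

There is one attempt and no reset: what is moved stays moved. The work goes in short steps, Python scripts to look and compute and a tool call to move; the robot and the scene stay as the last step left them, time stands still between calls to the robot, and variables do not carry over. Pictures are saved under pics/ and viewed, and the job is handed in when it is done.

Besides the shell and the picture viewer there is one more tool, called by a JSON object that holds its "api" and its "payload", one argument or row to a line. apply_moves: Moves the arm, as the interface text tells. Its arguments: {"type":"object","properties":{"increments":{"type":"array","items":{"type":"array"}},"force":{"type":"number"}},"required":["increments"]}

```bash
mkdir -p pics; ls; cat > h.py <<'E'
import numpy as np, cv2
from cell import r
np.set_printoptions(precision=4,suppress=True)
def cap(n,fn=None):
    s=r.sense(); c=r.capture(n)
    if n=='wrist':
        T=np.eye(4);T[:3,:3]=np.array(s['tcp_rot']);T[:3,3]=s['position']
        c['T']=T@np.array(c['T_tool_cam'])
    if fn:
        cv2.imwrite('pics/'+fn+'.png',c['img'][:,:,::-1]); np.savez('pics/'+fn+'.npz',**{k:v for k,v in c.items()})
    return c
def pts(c):
    z=c['range_z'];v,u=np.mgrid[:z.shape[0],:z.shape[1]]
    x=(u-c['cx'])/c['fx']*z;y=(v-c['cy'])/c['fy']*z
    P=np.stack([x,-y,-z,np.ones_like(z)],-1)@np.array(c['T']).T
    P=P[...,:3];P[z==0]=np.nan
    return P
def proj(c,p):
    q=np.linalg.inv(c['T'])@np.append(p,1);return c['fx']*q[0]/-q[2]+c['cx'],c['fy']*(-q[1])/-q[2]+c['cy']
E
python3 - <<'E'
from h import *
for n in ['scene','side','wrist']:
    c=cap(n,n+'0');print(n,[k for k in c],c['T'],c['fx'],c['cx'],c['cy'])
s=r.sense();print(s)
E
```

```text
pics
scene ['img', 'range_z', 'fx', 'fy', 'cx', 'cy', 'T'] [[-0.8327 -0.4389  0.3378  0.8824]
 [ 0.5537 -0.672   0.4918  0.4794]
 [ 0.0111  0.5966  0.8025  1.0147]
 [ 0.      0.      0.      1.    ]] 511.8074788330836 275.5885269152606 210.28999193510515
side ['img', 'range_z', 'fx', 'fy', 'cx', 'cy', 'T'] [[ 0.996   0.0536 -0.0713  0.444 ]
 [-0.0887  0.679  -0.7288 -0.7034]
 [ 0.0094  0.7322  0.681   0.7125]
 [ 0.      0.      0.      1.    ]] 483.2588127733991 285.11189840512174 213.4118964036489
wrist ['img', 'range_z', 'fx', 'fy', 'cx', 'cy', 'T_tool_cam', 'T'] [[ 0.2394  0.9275  0.287   0.2309]
 [-0.9709  0.2291  0.0695 -0.5865]
 [-0.0012 -0.2953  0.9554  0.3848]
 [ 0.      0.      0.      1.    ]] 322.46165970362796 280.6128687157493 214.8554775233269
{'t': 0.15, 'joint_pos': array([-81.5613,  28.3074,  77.1181,  -0.0004,  74.6263,  -5.4728]), 'joint_velocities': array([ 0.0484, -0.1217, -0.1321,  0.042 , -0.0459,  0.0802]), 'tau': array([  0.0008, -87.9198, -38.2049,   0.0705,   0.0502,  -0.0001]), 'position': array([ 0.1502, -0.6064,  0.2355]), 'tcp_rot': array([[ 0.9707,  0.2404, -0.0001],
       [ 0.2404, -0.9707,  0.0009],
       [ 0.0001, -0.0009, -1.    ]]), 'force': array([-0.1295,  0.1725,  0.8929]), 'wrist_torque': array([0.0101, 0.0047, 0.0391]), 'finger_gap': 0.09104580760688238}
```

View pics/scene0.png

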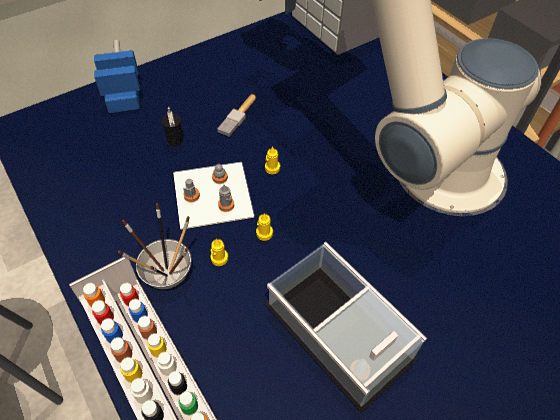

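View pics/side0.png

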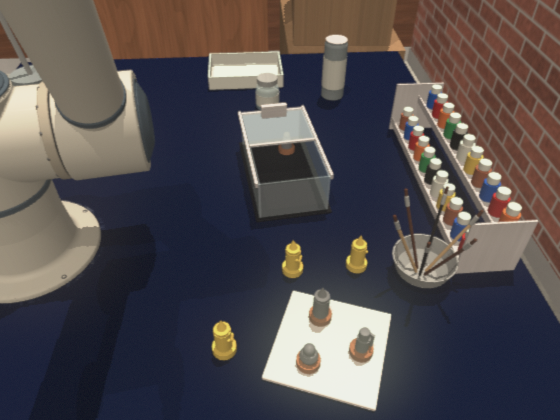

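View pics/wrist0.png

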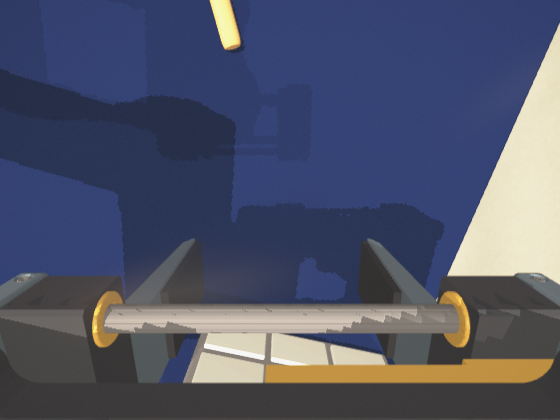

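The scene view shows the tile with three grey figures. The wizard is probably the one at about (226,197), or (321,305) in the side view. The yellow ones are look-alikes. The case is at about (345,320), its door open over the fixed roof with the grip at (384,344). Next I'll measure.

```bash
python3 - <<'E'
from h import *
for n in ['scene','side']:
    c=dict(np.load(f'pics/{n}0.npz'));P=pts(c);img=c['img'].astype(int)
    print(n)
    # tile plane z ~8mm & bright
    br=img.min(-1)>150
    m=br&(abs(P[...,2]-.008)<.006)
    k=cv2.connectedComponentsWithStats(m.astype('uint8'))
    i=1+np.argmax(k[2][1:,4]); mm=k[1]==i
    q=P[mm];print('tile n',mm.sum(),'z',np.median(q[:,2]),cv2.minAreaRect((q[:,:2]*1000).astype('float32')))
    tc=np.array(cv2.minAreaRect((q[:,:2]).astype('float32'))[0])
    near=(np.hypot(P[...,0]-tc[0],P[...,1]-tc[1])<.12)&(P[...,2]>.02)&(P[...,2]<.15)
    k=cv2.connectedComponentsWithStats(near.astype('uint8'))
    for i in range(1,k[0]):
        if k[2][i,4]<25: continue
        q=P[k[1]==i];print(' fig px',k[3][i],k[2][i,4],'top',q[:,2].max(),'top pt',q[np.argmax(q[:,2])],'mean',q.mean(0))
    # case regions
    win=(slice(230,420),slice(250,440)) if n=='scene' else (slice(95,220),slice(225,340))
    q=P[win].reshape(-1,3);q=q[np.isfinite(q[:,0])]
    h,e=np.histogram(q[:,2],bins=np.arange(-.01,.15,.004));print(list(zip((e[:-1]*1000).round().astype(int),h)))
    Z=P[...,2]
    v=np.clip((Z+.01)/.16*255,0,255);v=np.nan_to_num(v).astype('uint8')
    cv2.imwrite(f'pics/{n}_z.png',cv2.resize(cv2.applyColorMap(v,cv2.COLORMAP_JET)[win],None,fx=3,fy=3,interpolation=0))
    cv2.imwrite(f'pics/{n}_zoom.png',cv2.resize(c['img'][win][:,:,::-1],None,fx=3,fy=3,interpolation=2))
E
```

```text
scene
tile n 3134 z 0.007703085406284282 ((562.5416259765625, -270.3807373046875), (185.25582885742188, 179.75003051757812), 68.6744613647461)
 fig px [218.7816 172.8161] 174 top 0.06033442138851419 top pt [ 0.527  -0.303   0.0603] mean [ 0.5255 -0.2955  0.037 ]
 fig px [189.8919 189.9234] 222 top 0.06980595186141636 top pt [ 0.6175 -0.2871  0.0698] mean [ 0.6136 -0.2816  0.0426]
 fig px [224.9262 197.5941] 271 top 0.09016466799861145 top pt [ 0.5533 -0.2142  0.0902] mean [ 0.5569 -0.2093  0.05  ]
[(np.int64(-10), np.int64(23)), (np.int64(-6), np.int64(3628)), (np.int64(-2), np.int64(15441)), (np.int64(2), np.int64(4473)), (np.int64(6), np.int64(1424)), (np.int64(10), np.int64(234)), (np.int64(14), np.int64(199)), (np.int64(18), np.int64(201)), (np.int64(22), np.int64(183)), (np.int64(26), np.int64(171)), (np.int64(30), np.int64(191)), (np.int64(34), np.int64(190)), (np.int64(38), np.int64(191)), (np.int64(42), np.int64(149)), (np.int64(46), np.int64(203)), (np.int64(50), np.int64(185)), (np.int64(54), np.int64(174)), (np.int64(58), np.int64(210)), (np.int64(62), np.int64(197)), (np.
[... 1624 characters left out ...]
54), np.int64(133)), (np.int64(58), np.int64(125)), (np.int64(62), np.int64(131)), (np.int64(66), np.int64(132)), (np.int64(70), np.int64(126)), (np.int64(74), np.int64(137)), (np.int64(78), np.int64(135)), (np.int64(82), np.int64(126)), (np.int64(86), np.int64(151)), (np.int64(90), np.int64(178)), (np.int64(94), np.int64(740)), (np.int64(98), np.int64(2005)), (np.int64(102), np.int64(57)), (np.int64(106), np.int64(37)), (np.int64(110), np.int64(37)), (np.int64(114), np.int64(42)), (np.int64(118), np.int64(39)), (np.int64(122), np.int64(39)), (np.int64(126), np.int64(47)), (np.int64(130), np.int64(59)), (np.int64(134), np.int64(0)), (np.int64(138), np.int64(0)), (np.int64(142), np.int64(0))]
```

```bash
python3 - <<'E'
from h import *
from scipy.optimize import least_squares
for n in ['scene','side']:
    c=dict(np.load(f'pics/{n}0.npz'));P=pts(c);Z=P[...,2]
    m=(np.hypot(P[...,0]-.555,P[...,1]+.217)<.03)&(Z>.026)&(Z<.06)
    q=P[m]
    f=least_squares(lambda p:np.hypot(q[:,0]-p[0],q[:,1]-p[1])-.014,[.555,-.217],loss='soft_l1',f_scale=.002)
    print(n,'wizard',f.x,np.std(f.fun),len(q))
    win=np.zeros(Z.shape,bool)
    if n=='scene': win[230:420,250:440]=1
    else: win[98:220,225:340]=1
    g=P[win&(Z>.112)&(Z<.14)]
    t=P[win&(Z>.126)&(Z<.14)]
    print('grip top',cv2.minAreaRect((t[:,:2]*1000).astype('float32')),np.median(t[:,2]),len(t))
    b=win&(Z>.09)&(Z<.106)
    k=cv2.connectedComponentsWithStats(b.astype('uint8'));i=1+np.argmax(k[2][1:,4]);q=P[k[1]==i]
    print('case top',cv2.minAreaRect((q[:,:2]*1000).astype('float32')),len(q))
    # per-z
    print('yellow/others:')
    img=c['img'].astype(int);ye=(img[...,0]>150)&(img[...,1]>110)&(img[...,2]<90)&(Z>.015)&(Z<.12)
    k=cv2.connectedComponentsWithStats(ye.astype('uint8'))
    for i in range(1,k[0]):
        if k[2][i,4]>60:print(k[3][i],P[k[1]==i].mean(0),P[k[1]==i][:,2].max())
E
```

```text
scene wizard [ 0.5526 -0.216 ] 0.0016975481095696909 101
grip top ((510.731689453125, 294.0816650390625), (60.900413513183594, 11.986186027526855), 6.409799098968506) 0.13159614865275998 220
case top ((520.5078735351562, 193.11880493164062), (164.68331909179688, 280.9606018066406), 5.987826347351074) 7173
yellow/others:
[271.7079 158.4802] [ 0.3924 -0.2558  0.0471] 0.08396393106222133
[263.6043 224.9739] [ 0.5217 -0.0934  0.0472] 0.08253355824423181
[217.4768 249.9536] [ 0.6448 -0.0913  0.0492] 0.08312283616374827
[156.8194 348.2708] [0.8563 0.0427 0.054 ] 0.07255251754141612
[131.253  376.7952] [0.9185 0.0898 0.1074] 0.11992052639975348
side wizard [ 0.555  -0.2174] 0.0006833619231502409 197
grip top ((511.6107482910156, 290.2372131347656), (59.12154769897461, 15.895120620727539), 6.710681915283203) 0.1301980512442812 106
case top ((522.3370971679688, 191.71775817871094), (162.92335510253906, 286.16949462890625), 5.937532424926758) 2980
yellow/others:
[471.9388 166.1531] [0.9085 0.0623 0.1028] 0.1197466462996134
[358.6061 251.4502] [ 0.6406 -0.1081  0.0492] 0.08088095747556234
[293.4236 260.1379] [ 0.5184 -0.1121  0.0405] 0.06445964941072102
[221.069  326.3333] [ 0.3888 -0.2648  0.0693] 0.08189673264103126
[223.261  340.9598] [ 0.3901 -0.2733  0.041 ] 0.06310647795661639
```

View pics/scene_zoom.png

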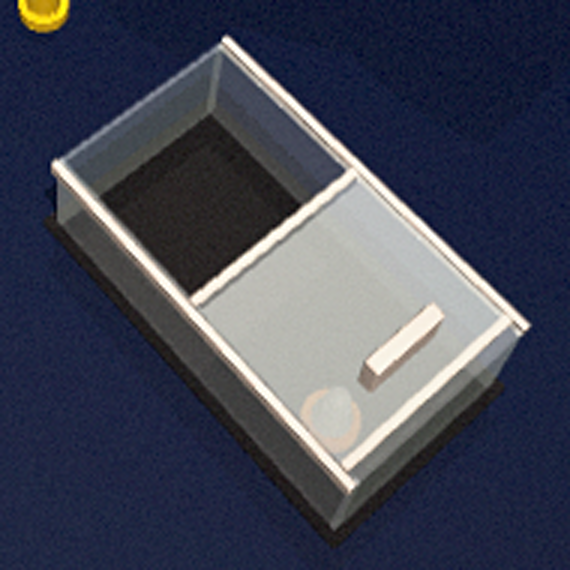

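View pics/scene_z.png

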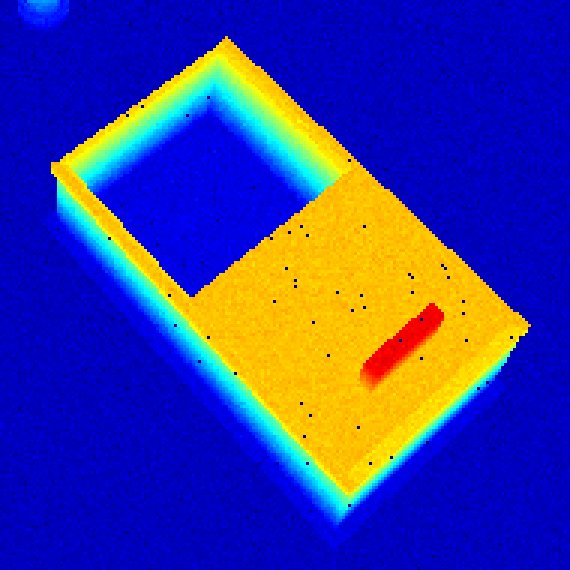

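```bash
cat >> h.py <<'E'
CY=np.radians(6.0);CC=np.array([.5214,.1924])
def go(target,yaw=None):
    s=r.sense();R=np.array(s['tcp_rot']);d=np.array(target)-s['position']
    y=np.degrees(np.arctan2(R[1,0],R[0,0]))
    print('t',round(s['t'],2),'pos',s['position'],'yaw',y,'z',R[:,2],'F',s['force'],'gap',s['finger_gap'])
    print('tool delta units',R.T@d/.03)
    if yaw is not None:
        a=np.radians(yaw);D=np.array([[np.cos(a),np.sin(a),0],[np.sin(a),-np.cos(a),0],[0,0,-1]])
        print('rotvec',cv2.Rodrigues(R.T@D)[0].ravel())
def box(x,y):
    c,s_=np.cos(CY),np.sin(CY);return CC+[c*x-s_*y,s_*x+c*y]
E
python3 -c "
from h import *
go([.554,-.217,.2],6);print(box(0,-.073))"
```

```text
t 0.15 pos [ 0.1502 -0.6064  0.2355] yaw 13.91161721032747 z [-0.0001  0.0009 -1.    ] F [-0.1295  0.1725  0.8929] gap 0.09104580760688238
tool delta units [16.1854 -9.3628  1.1921]
rotvec [-0.0009 -0.      0.1381]
[0.529  0.1198]
```

{"api": "apply_moves", "payload": {
  "increments": [
    [[0.5,-0.3,0],[0,0,0.01],0.65],
    [[1,-0.58,0],[0,0,0.01],0.65],
    [[1,-0.58,0],[0,0,0.01],0.65],
    [[1,-0.58,0],[0,0,0.01],0.65],
    [[1,-0.58,0],[0,0,0.01],0.65],
    [[1,-0.58,0],[0,0,0.01],0.65],
    [[1,-0.58,0],[0,0,0.01],0.65],
    [[1,-0.6,0],[0,0,0.01],0.65],
    [[1,-0.6,0],[0,0,0.01],0.65],
    [[1,-0.6,0],[0,0,0.01],0.65],
    [[1,-0.65,0],[0,0,0.01],0.65],
    [[1,-0.65,0],[0,0,0.01],0.65],
    [[1,-0.65,0],[0,0,0.01],0.65],
    [[0.5,-0.35,0],[0,0,0],0.65],
    [[0,0,0],[0,0,0],0.65]
  ]
}}

```text
t: 1.65
position: [0.5048, -0.293, 0.2327]
tcp_rot: [[0.995, 0.104, -0.002], [0.104, -0.995, 0.005], [-0.002, -0.005, -1.0]]
force: [0.1, -1.1, -0.4]
finger_gap: 0.0592
```

```bash
python3 -c "
from h import *
go([.554,-.217,.16],6)"
```

```text
t 1.65 pos [ 0.5048 -0.293   0.2327] yaw 5.987176503602167 z [-0.0025  0.0045 -1.    ] F [ 0.0897 -1.1106 -0.4402] gap 0.05924666050924354
tool delta units [ 1.8992 -2.3364  2.4299]
rotvec [-0.0047  0.002  -0.0002]
```

{"api": "apply_moves", "payload": {
  "increments": [
    [[0.6,-0.8,0.6],[-0.002,0.001,0],0.65],
    [[0.7,-0.8,0.7],[-0.002,0,0],0.65],
    [[0.6,-0.75,0.7],[0,0,0],0.65],
    [[0,0,0.3],[0,0,0],0.65],
    [[0,0,0],[0,0,0],0.65]
  ]
}}

```text
t: 2.15
position: [0.554, -0.2171, 0.1615]
tcp_rot: [[0.995, 0.103, -0.001], [0.103, -0.995, -0.001], [-0.001, 0.001, -1.0]]
force: [-0.1, 0.6, -0.1]
finger_gap: 0.0595
```

```bash
python3 -c "
from h import *
go([.554,-.217,.16],6)
cap('wrist','w1');cap('side','s1')"
```

```text
t 2.15 pos [ 0.554  -0.2171  0.1615] yaw 5.932099158305056 z [-0.0013 -0.0012 -1.    ] F [-0.1101  0.6425 -0.1367] gap 0.05951811518908686
tool delta units [ 0.0019 -0.0031  0.0485]
rotvec [ 0.0011  0.0014 -0.0012]
```

View pics/w1.png

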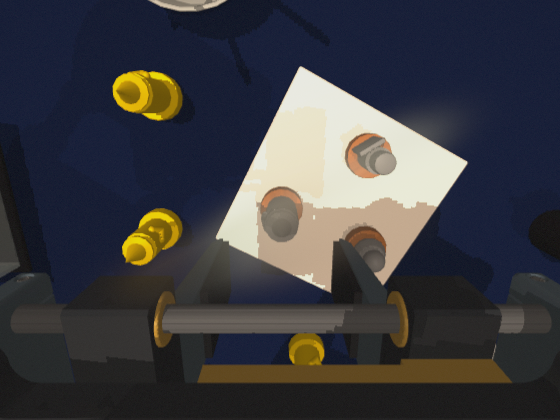

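View pics/s1.png

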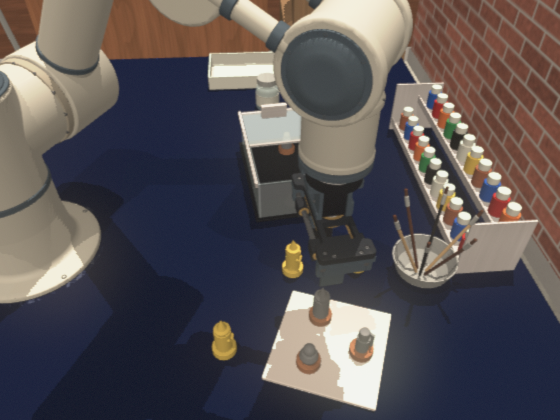

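The wrist view shows the wizard at (283,215), midway between the fingertips at about (222,242) and (342,242). I'll check his position with the wrist depth.

```bash
python3 - <<'E'
from h import *
from scipy.optimize import least_squares
c=dict(np.load('pics/w1.npz'));P=pts(c);Z=P[...,2]
m=(np.hypot(P[...,0]-.554,P[...,1]+.217)<.035)&(Z>.02)&(Z<.1);m[245:]=0
q=P[m];print(len(q),q[np.argmax(q[:,2])])
q=q[(q[:,2]<.06)&(q[:,2]>.026)]
f=least_squares(lambda p:np.hypot(q[:,0]-p[0],q[:,1]-p[1])-.014,[.555,-.217],loss='soft_l1',f_scale=.002)
print(f.x,f.fun.std(),len(q))
E
```

```text
1759 [ 0.5531 -0.2175  0.0916]
[ 0.5528 -0.2171] 0.0006674940820537746 358
```

{"api": "apply_moves", "payload": {
  "increments": [
    [[-0.02,0,0.7],[0,0,0],0.65],
    [[0,0,0.8],[0,0,0],0.65],
    [[0,0,0.8],[0,0,0],0.65],
    [[0,0,0.8],[0,0,0],0.65],
    [[0,0,0.3],[0,0,0],0.65],
    [[0,0,0],[0,0,0],0.65]
  ]
}}

```text
t: 2.85
position: [0.5549, -0.2268, 0.0646]
tcp_rot: [[0.995, 0.095, 0.01], [0.095, -0.995, -0.008], [0.009, 0.009, -1.0]]
force: [-0.7, -0.3, 0.3]
finger_gap: 0.0593
```

```bash
python3 -c "
from h import *
go([.553,-.217,.057],6)"
```

```text
t 2.85 pos [ 0.5549 -0.2268  0.0646] yaw 5.474132870587343 z [ 0.0102 -0.008  -0.9999] F [-0.7027 -0.2969  0.2818] gap 0.059327738554768306
tool delta units [-0.0356 -0.3339  0.2512]
rotvec [ 0.009  -0.0093 -0.0092]
```

{"api": "apply_moves", "payload": {
  "increments": [
    [[0,-0.17,0.1],[0.004,-0.005,-0.005],0.65],
    [[0,-0.17,0.1],[0.004,-0.004,-0.004],0.65],
    [[0,0,0],[0,0,0],0.65]
  ]
}}

```text
t: 3.15
position: [0.555, -0.2174, 0.0613]
tcp_rot: [[0.995, 0.104, 0.003], [0.104, -0.995, -0.002], [0.003, 0.002, -1.0]]
force: [-0.8, -0.2, 0.5]
finger_gap: 0.0596
```

```bash
python3 -c "
from h import *
go([.553,-.217,.057],6)"
```

```text
t 3.15 pos [ 0.555  -0.2174  0.0613] yaw 5.967962115328391 z [ 0.0031 -0.0021 -1.    ] F [-0.7646 -0.1728  0.4577] gap 0.059559761833340864
tool delta units [-0.065  -0.0205  0.1418]
rotvec [ 0.0024 -0.0028 -0.0006]
```

{"api": "apply_moves", "payload": {
  "increments": [
    [[-0.06,-0.02,0.15],[0.002,-0.002,0],0.65],
    [[0,0,0.03],[0,0,0],0.65],
    [[0,0,0],[0,0,0],0.2],
    [[0,0,0],[0,0,0],0.2],
    [[0,0,0],[0,0,0],0.2],
    [[0,0,0],[0,0,0],0.2],
    [[0,0,0],[0,0,0],0.2]
  ],
  "force": 15
}}

```text
t: 3.85
position: [0.5538, -0.217, 0.0568]
tcp_rot: [[0.994, 0.105, 0.003], [0.105, -0.995, -0.001], [0.002, 0.001, -1.0]]
force: [-0.6, -0.1, -0.9]
finger_gap: 0.0275
```

```bash
python3 -c "
from h import *
go([.553,-.217,.057],6)"
```

```text
t 3.85 pos [ 0.5538 -0.217   0.0568] yaw 6.010999648272146 z [ 0.0026 -0.0012 -1.    ] F [-0.6079 -0.0706 -0.8874] gap 0.027545868754282138
tool delta units [-0.0262 -0.0032 -0.0074]
rotvec [ 0.0015 -0.0024  0.0002]
```

{"api": "apply_moves", "payload": {
  "increments": [
    [[0,0,-0.2],[0,0,0],0.15],
    [[0,0,-0.5],[0,0,0],0.15],
    [[0,0,-0.8],[0,0,0],0.15],
    [[0,0,-0.9],[0,0,0],0.15],
    [[0,0,-0.9],[0,0,0],0.15],
    [[0,0,-0.9],[0,0,0],0.15],
    [[0,0,-0.5],[0,0,0],0.15],
    [[0,0,-0.2],[0,0,0],0.15],
    [[0,0,0],[0,0,0],0.15]
  ]
}}

```text
t: 4.75
position: [0.5527, -0.2165, 0.212]
tcp_rot: [[0.995, 0.105, 0.002], [0.105, -0.995, -0.001], [0.002, 0.001, -1.0]]
force: [0.4, -0.6, -1.9]
finger_gap: 0.0278
```

```bash
python3 -c "
from h import *
p=box(0,-.073);go([*p,.2],6)
cap('side','s2')"
```

```text
t 4.75 pos [ 0.5527 -0.2165  0.212 ] yaw 6.00261885256211 z [ 0.002  -0.0009 -1.    ] F [ 0.4203 -0.6029 -1.9293] gap 0.027779254258361086
tool delta units [  0.3875 -11.2327   0.3865]
rotvec [ 0.0011 -0.0019  0.    ]
```

View pics/s2.png

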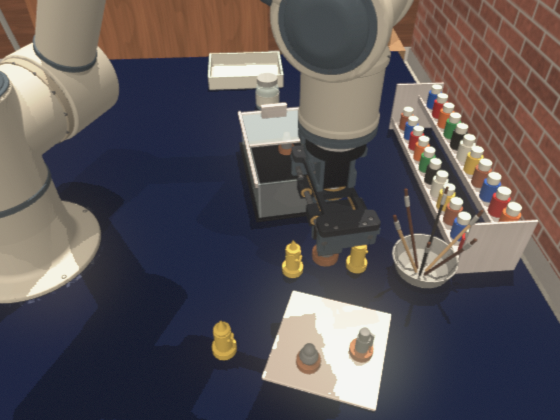

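The wizard is in the gripper: his plinth shows at (325,253) and the tile spot is empty. Next I'll carry him over the box.

{"api": "apply_moves", "payload": {
  "increments": [
    [[0,-0.3,0],[0,0,0],0.15],
    [[0.05,-0.6,0],[0,0,0],0.15],
    [[0.05,-0.9,0],[0,0,0],0.15],
    [[0.05,-0.9,0],[0,0,0],0.15],
    [[0.05,-0.9,0],[0,0,0],0.15],
    [[0.05,-0.9,0],[0,0,0],0.15],
    [[0.05,-0.9,0],[0,0,0],0.15],
    [[0.05,-0.9,0],[0,0,0],0.15],
    [[0.05,-0.9,0],[0,0,0],0.15],
    [[0,-0.9,0],[0,0,0],0.15],
    [[0,-0.9,0],[0,0,0],0.15],
    [[0,-0.9,0],[0,0,0],0.15],
    [[0,-0.5,0],[0,0,0],0.15],
    [[0,-0.25,0],[0,0,0],0.15],
    [[0,0,0],[0,0,0],0.15]
  ]
}}

```text
t: 6.3
position: [0.5162, 0.1321, 0.2005]
tcp_rot: [[0.994, 0.109, -0.021], [0.109, -0.994, 0.005], [-0.02, -0.007, -1.0]]
force: [0.5, -0.6, -0.2]
finger_gap: 0.0273
```

```bash
python3 -c "
from h import *
p=box(0,-.073);go([*p,.2],6)"
```

```text
t 6.3 pos [0.5162 0.1321 0.2005] yaw 6.2741385426005065 z [-0.0208  0.0049 -0.9998] F [ 0.4748 -0.5733 -0.1586] gap 0.02733594603165834
tool delta units [0.3799 0.4529 0.0063]
rotvec [-0.0071  0.0202  0.0047]
```

{"api": "apply_moves", "payload": {
  "increments": [
    [[0.2,0.2,0],[-0.004,0.01,0.002],0.15],
    [[0.15,0.2,0],[-0.003,0.01,0.002],0.15],
    [[0.05,0.05,0],[0,0,0],0.15],
    [[0,0,0],[0,0,0],0.15]
  ]
}}

```text
t: 6.7
position: [0.5307, 0.117, 0.1997]
tcp_rot: [[0.995, 0.103, 0.001], [0.103, -0.995, -0.001], [0.001, 0.001, -1.0]]
force: [0.4, 0.8, -0.2]
finger_gap: 0.0274
```

```bash
python3 -c "
from h import *
p=box(0,-.073);go([*p,.0568],6)
cap('scene','c3');cap('side','s3')
import cv2
a=cv2.imread('pics/c3.png')[170:380,240:440];b=cv2.imread('pics/s3.png')[80:290,210:410]
cv2.imwrite('pics/m3.png',cv2.resize(np.hstack([a,b]),None,fx=2,fy=2))"
```

```text
t 6.7 pos [0.5307 0.117  0.1997] yaw 5.925839647606007 z [ 0.001  -0.0011 -1.    ] F [ 0.4394  0.7714 -0.2463] gap 0.02744954041314483
tool delta units [-0.0485 -0.1045  4.7642]
rotvec [ 0.0012 -0.0009 -0.0013]
```

View pics/m3.png

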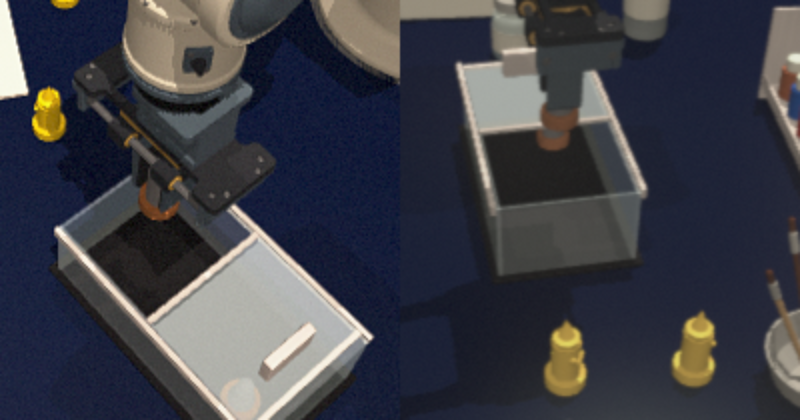

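The wizard hangs upright over the open half in both views. I'll lower him now.

{"api": "apply_moves", "payload": {
  "increments": [
    [[-0.04,-0.1,0.3],[0,0,0],0.15],
    [[0,0,0.5],[0,0,0],0.15],
    [[0,0,0.7],[0,0,0],0.15],
    [[0,0,0.7],[0,0,0],0.15],
    [[0,0,0.7],[0,0,0],0.15],
    [[0,0,0.5],[0,0,0],0.15],
    [[0,0,0.2],[0,0,0],0.15],
    [[0,0,0],[0,0,0],0.15]
  ]
}}

```text
t: 7.6
position: [0.5273, 0.1213, 0.085]
tcp_rot: [[0.995, 0.103, 0.0], [0.103, -0.995, -0.001], [0.0, 0.001, -1.0]]
force: [0.2, 0.6, -0.2]
finger_gap: 0.0275
```

```bash
python3 -c "
from h import *
p=box(0,-.073);go([*p,.0548],6)"
```

```text
t 7.6 pos [0.5273 0.1213 0.085 ] yaw 5.917069157817536 z [ 0.0002 -0.0006 -1.    ] F [ 0.1696  0.568  -0.2461] gap 0.02749606194678286
tool delta units [0.0514 0.054  1.0079]
rotvec [ 0.0006 -0.0002 -0.0014]
```

{"api": "apply_moves", "payload": {
  "increments": [
    [[0.04,0.04,0.2],[0,0,0],0.15],
    [[0,0,0.25],[0,0,0],0.15],
    [[0,0,0.2],[0,0,0],0.15],
    [[0,0,0.15],[0,0,0],0.15],
    [[0,0,0.05],[0,0,0],0.15],
    [[0,0,0],[0,0,0],0.15]
  ]
}}

```text
t: 8.2
position: [0.5298, 0.1204, 0.059]
tcp_rot: [[0.995, 0.103, 0.003], [0.103, -0.995, -0.0], [0.003, 0.001, -1.0]]
force: [0.3, 0.4, 0.2]
finger_gap: 0.0275
```

```bash
python3 -c "
from h import *
p=box(0,-.073);go([*p,.0548],6)"
```

```text
t 8.2 pos [0.5298 0.1204 0.059 ] yaw 5.91726410215922 z [ 0.0032 -0.0002 -1.    ] F [0.2823 0.3812 0.1959] gap 0.02754439449895741
tool delta units [-0.0291  0.0156  0.1407]
rotvec [ 0.0006 -0.0031 -0.0014]
```

{"api": "apply_moves", "payload": {
  "increments": [
    [[0,0,0.05],[0,-0.002,0],0.15],
    [[0,0,0.05],[0,0,0],0.15],
    [[0,0,0.03],[0,0,0],0.15],
    [[0,0,0],[0,0,0],0.15]
  ]
}}

```text
t: 8.6
position: [0.5302, 0.1204, 0.0553]
tcp_rot: [[0.995, 0.103, 0.002], [0.103, -0.995, -0.0], [0.002, 0.001, -1.0]]
force: [0.5, -0.0, 0.2]
finger_gap: 0.0277
```

```bash
python3 -c "
from h import *
p=box(0,-.073);go([*p,.0548],6)"
```

```text
t 8.6 pos [0.5302 0.1204 0.0553] yaw 5.917703414610807 z [ 0.0018 -0.0004 -1.    ] F [ 0.508  -0.0424  0.1867] gap 0.027666833518228323
tool delta units [-0.0405  0.0165  0.0162]
rotvec [ 0.0005 -0.0018 -0.0014]
```

{"api": "apply_moves", "payload": {
  "increments": [
    [[0,0,0.03],[0,0,0],0.15],
    [[0,0,0],[0,0,0],0.15]
  ]
}}

```text
t: 8.8
position: [0.5303, 0.1204, 0.0547]
tcp_rot: [[0.995, 0.103, 0.002], [0.103, -0.995, -0.0], [0.002, 0.001, -1.0]]
force: [-0.1, -0.3, -0.2]
finger_gap: 0.0276
```

{"api": "apply_moves", "payload": {
  "increments": [
    [[0,0,0.03],[0,0,0],0.15],
    [[0,0,0],[0,0,0],0.15]
  ]
}}

```text
t: 9.0
position: [0.5307, 0.1205, 0.0546]
tcp_rot: [[0.995, 0.103, 0.004], [0.103, -0.995, -0.0], [0.003, 0.001, -1.0]]
force: [0.9, 0.0, -0.8]
finger_gap: 0.0273
```

{"api": "apply_moves", "payload": {
  "increments": [
    [[-0.02,0,0.04],[0,-0.002,0],0.15],
    [[0,0,0],[0,0,0],0.15]
  ]
}}

```text
t: 9.2
position: [0.5309, 0.1205, 0.0542]
tcp_rot: [[0.995, 0.103, 0.004], [0.103, -0.995, -0.0], [0.004, 0.001, -1.0]]
force: [-0.8, 0.2, -0.2]
finger_gap: 0.028
```

{"api": "apply_moves", "payload": {
  "increments": [
    [[0,0,0.04],[0,0,0],0.15],
    [[0,0,0],[0,0,0],0.15]
  ]
}}

```text
t: 9.4
position: [0.5313, 0.1205, 0.0536]
tcp_rot: [[0.995, 0.103, 0.005], [0.103, -0.995, -0.0], [0.005, 0.001, -1.0]]
force: [0.4, -0.3, 0.3]
finger_gap: 0.0277
```

{"api": "apply_moves", "payload": {
  "increments": [
    [[-0.03,0,0.05],[0,-0.005,0],0.15],
    [[0,0,0],[0,0,0],0.15]
  ]
}}

```text
t: 9.6
position: [0.5315, 0.1206, 0.0529]
tcp_rot: [[0.995, 0.103, 0.002], [0.103, -0.995, -0.0], [0.002, 0.001, -1.0]]
force: [0.2, 0.0, -0.6]
finger_gap: 0.0275
```

{"api": "apply_moves", "payload": {
  "increments": [
    [[-0.02,0,0.04],[0,-0.003,0],0.15],
    [[0,0,0],[0,0,0],0.15]
  ]
}}

```text
t: 9.8
position: [0.5316, 0.1206, 0.0523]
tcp_rot: [[0.995, 0.103, 0.001], [0.103, -0.995, -0.0], [0.001, 0.001, -1.0]]
force: [-0.0, -0.9, -0.5]
finger_gap: 0.0276
```

```bash
python3 -c "
from h import *
p=box(0,-.073);go([*p,.0548],6)
cap('scene','c4');cap('side','s4')
import cv2
a=cv2.imread('pics/c4.png')[170:380,240:440];b=cv2.imread('pics/s4.png')[80:290,210:410]
cv2.imwrite('pics/m4.png',cv2.resize(np.hstack([a,b]),None,fx=2,fy=2))"
```

```text
t 9.8 pos [0.5316 0.1206 0.0523] yaw 5.9263629156463455 z [ 0.0007 -0.0005 -1.    ] F [-0.0357 -0.8539 -0.5194] gap 0.027576808828385292
tool delta units [-0.0894  0.017  -0.083 ]
rotvec [ 0.0005 -0.0007 -0.0013]
```

View pics/m4.png

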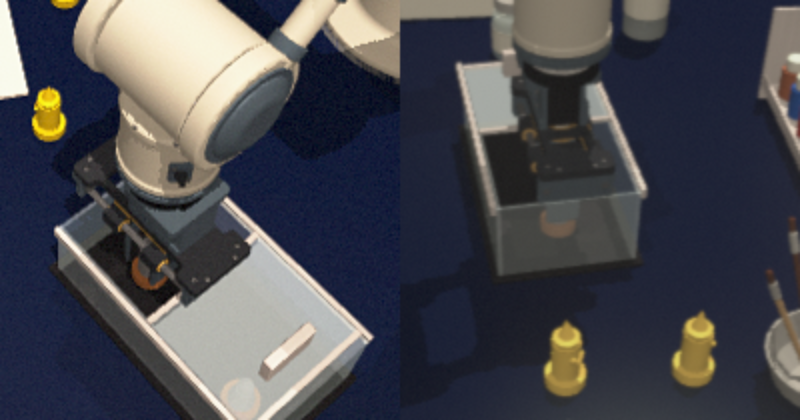

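{"api": "apply_moves", "payload": {
  "increments": [
    [[0,0,0.05],[0,0,0],0.15],
    [[0,0,0],[0,0,0],0.15]
  ]
}}

```text
t: 10.1
position: [0.532, 0.1206, 0.0512]
tcp_rot: [[0.995, 0.103, 0.002], [0.103, -0.995, -0.0], [0.002, 0.001, -1.0]]
force: [-0.5, -0.2, -0.3]
finger_gap: 0.0276
```

```bash
python3 - <<'E'
from h import *
s=r.sense();print(s['position'],s['force'],s['wrist_torque'],s['tau'])
for n in ['scene','side']:
    c=dict(np.load('pics/%s4.npz'%('c' if n=='scene' else 's')));P=pts(c);Z=P[...,2]
    # plinth: brown pixels near the wizard
    im=c['img'].astype(int)
    m=(np.hypot(P[...,0]-.531,P[...,1]-.12)<.06)&(Z<.1)
    u,v=proj(c,[.5316,.1206,.006]);print(n,'proj bottom',u,v,'top plinth',proj(c,[.5316,.1206,.02]))
    br=(im[...,0]-im[...,2]>40)&(im[...,0]<230)
    w=np.zeros_like(br);w[int(v)-25:int(v)+25,int(u)-20:int(u)+20]=1
    k=br&w;vv,uu=np.nonzero(k);print(len(uu),uu.min(),uu.max(),vv.min(),vv.max())
    q=P[k];print(np.nanmin(q,0),np.nanmax(q,0))
E
```

```text
[0.532  0.1206 0.0512] [-0.5307 -0.2451 -0.3356] [0.0009 0.0084 0.0132] [ -0.0167 -83.9662 -21.5316   0.0174  -0.1044  -0.0004]
scene proj bottom 313.6615796807405 306.06032121833266 top plinth (np.float64(314.1258730441557), np.float64(303.1345297190569))
142 299 327 281 323
[0.5196 0.1056 0.0048] [0.6039 0.1888 0.1446]
side proj bottom 288.45803034205136 192.57599443421398 top plinth (np.float64(288.54646970620064), np.float64(187.7978084522896))Traceback (most recent call last):
  File "<stdin>", line 11, in <module>
    return umr_minimum(a, axis, None, out, keepdims, initial, where)
ValueError: zero-size array to reduction operation minimum which has no identity
```

```bash
python3 - <<'E'
from h import *
c=cap('scene','c5');P=pts(c);im=c['img'].astype(int);Z=P[...,2]
br=(im[...,0]-im[...,2]>25)&(im[...,0]>im[...,1]+12)&(Z<.05)&(np.hypot(P[...,0]-.531,P[...,1]-.12)<.035)
q=P[br];print(len(q));
print('z pct',np.percentile(q[:,2],[2,10,25,50,75,90,98]))
top=q[(q[:,2]>np.percentile(q[:,2],60))&(q[:,2]<.03)];print('top',len(top),np.median(top[:,2]))
fl=(np.abs(Z-.006)<.01)&(im.max(-1)<60);vv,uu=np.nonzero(br);print(uu.min(),uu.max(),vv.min(),vv.max())
f=P[(Z<.015)&(im.max(-1)<60)];a=np.radians(6)
d=f[:,:2]-CC;y=-np.sin(a)*d[:,0]+np.cos(a)*d[:,1];x=np.cos(a)*d[:,0]+np.sin(a)*d[:,1]
k=(abs(x)<.05)&(y>-.12)&(y<-.02);print('floor z',np.median(f[k][:,2]),k.sum())
v,u=np.mgrid[250:325,285:345]
cv2.imwrite('pics/m5.png',cv2.resize(c['img'][250:325,280:350,::-1],None,fx=8,fy=8,interpolation=2))
E
```

```text
101
z pct [0.0065 0.009  0.0132 0.0183 0.021  0.0243 0.0382]
top 31 0.021004884354706488
306 323 298 314
floor z 0.005757945595246117 499
```

View pics/m5.png

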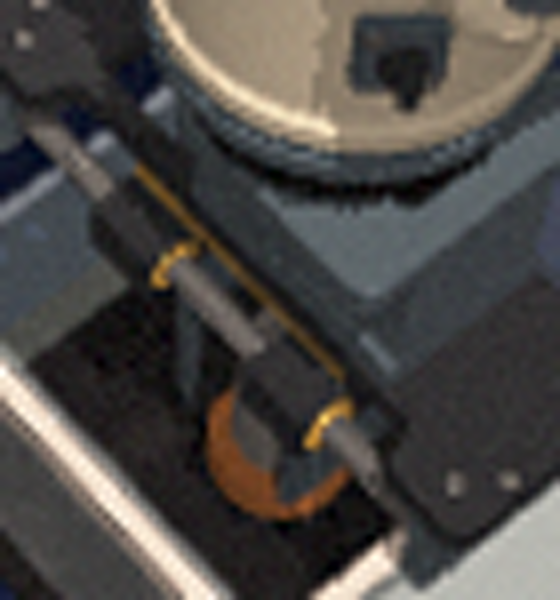

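```bash
python3 - <<'E'
from h import *
for n in ['c4','c5']:
    c=dict(np.load(f'pics/{n}.npz'));P=pts(c);im=c['img'].astype(int);Z=P[...,2]
    br=(im[...,0]-im[...,2]>25)&(im[...,0]>im[...,1]+12)&(Z<.03)&(np.hypot(P[...,0]-.531,P[...,1]-.12)<.035)
    vv,uu=np.nonzero(br);print(n,br.sum(),uu.mean(),vv.mean(),uu.min(),uu.max(),vv.min(),vv.max())
    q=P[br];t=q[(q[:,2]>.0165)&(q[:,2]<.026)];print(len(t),t[:,2].mean(),t[:,2].std(), 'lowest', np.sort(q[:,2])[:8])
    for z in (.006,.0035,.009):
        g=[proj(c,[.5312+.02*np.cos(a),.1206+.02*np.sin(a),z]) for a in np.linspace(0,6.28,60)];g=np.array(g);print(z,'predicted bottom row',g[:,1].max())
    z=.022
a=dict(np.load('pics/c4.npz'))['img'].astype(int)[294:318,300:330];b=dict(np.load('pics/c5.npz'))['img'].astype(int)[294:318,300:330]
s=cv2.phaseCorrelate(a[...,0].astype('float32'),b[...,0].astype('float32'));print('shift',s)
E
```

```text
c4 95 311.6842105263158 308.7578947368421 306 323 299 314
56 0.02000163252379649 0.0019189734228575405 lowest [0.0048 0.0057 0.0069 0.0072 0.008  0.0081 0.0082 0.0085]
0.006 predicted bottom row 314.5263378120188
0.0035 predicted bottom row 315.0325953462477
0.009 predicted bottom row 313.9163693449781
c5 92 311.4347826086956 308.7391304347826 306 323 299 314
58 0.01966825964750893 0.0019094946203257112 lowest [0.0063 0.0065 0.0065 0.0066 0.0074 0.0078 0.008  0.008 ]
0.006 predicted bottom row 314.5263378120188
0.0035 predicted bottom row 315.0325953462477
0.009 predicted bottom row 313.9163693449781
shift ((0.09645449497790182, 0.17004569173180073), 0.9883204943603939)
```

The plinth's top reads z ≈ 0.020 in both pictures, and it did not move when the hand went 1 mm lower. So he stands on the floor at 0.006, and I'll release him.

{"api": "apply_moves", "payload": {
  "increments": [
    [[0,0,0],[0,0,0],0.33],
    [[0,0,0],[0,0,0],0.38],
    [[0,0,0],[0,0,0],0.45],
    [[0,0,0],[0,0,0],0.55],
    [[0,0,0],[0,0,0],0.6],
    [[0,0,0],[0,0,0],0.6]
  ]
}}

```text
t: 10.75
position: [0.5314, 0.1206, 0.0503]
tcp_rot: [[0.995, 0.103, -0.0], [0.103, -0.995, -0.001], [-0.0, 0.001, -1.0]]
force: [-0.6, -0.3, 0.2]
finger_gap: 0.0547
```

```bash
python3 -c "
from h import *
p=box(0,-.073);go([*p,.2],6)"
```

```text
t 10.75 pos [0.5314 0.1206 0.0503] yaw 5.930244509396852 z [-0.0001 -0.0006 -1.    ] F [-0.6461 -0.304   0.1868] gap 0.054699576069267286
tool delta units [-0.0807  0.02   -4.9887]
rotvec [ 0.0006  0.0001 -0.0012]
```

Now straight up, in two stages to watch drift.

{"api": "apply_moves", "payload": {
  "increments": [
    [[0,0,-0.3],[0,0,0],0.6],
    [[0,0,-0.4],[0,0,0],0.6],
    [[0,0,-0.5],[0,0,0],0.6],
    [[0,0,-0.2],[0,0,0],0.6],
    [[0,0,0],[0,0,0],0.6]
  ]
}}

```text
t: 11.25
position: [0.5317, 0.1206, 0.0967]
tcp_rot: [[0.995, 0.103, 0.001], [0.103, -0.995, -0.0], [0.001, 0.001, -1.0]]
force: [1.0, -0.3, -0.0]
finger_gap: 0.0545
```

{"api": "apply_moves", "payload": {
  "increments": [
    [[0,0,-0.5],[0,0,0],0.6],
    [[0,0,-0.8],[0,0,0],0.6],
    [[0,0,-0.9],[0,0,0],0.6],
    [[0,0,-0.9],[0,0,0],0.6],
    [[0,0,-0.9],[0,0,0],0.6],
    [[0,0,-0.9],[0,0,0],0.6],
    [[0,0,-0.3],[0,0,0],0.6],
    [[0,0,0],[0,0,0],0.6]
  ]
}}

```text
t: 12.05
position: [0.53, 0.1205, 0.2568]
tcp_rot: [[0.995, 0.103, -0.002], [0.103, -0.995, -0.001], [-0.002, 0.001, -1.0]]
force: [-0.0, -0.2, -0.7]
finger_gap: 0.0547
```

```bash
python3 - <<'E'
from h import *
p=box(0,.1);go([*p,.23],6)
c=cap('scene','c6');P=pts(c);d=cap('side','s6');cap('wrist','w6')
Z=P[...,2];a=cv2.imread('pics/c6.png')[170:380,240:440];b=cv2.imread('pics/s6.png')[80:290,210:410]
cv2.imwrite('pics/m6.png',cv2.resize(np.hstack([a,b]),None,fx=2,fy=2))
E
```

```text
t 12.05 pos [0.53   0.1205 0.2568] yaw 5.92129758550142 z [-0.0023 -0.0008 -1.    ] F [-0.0068 -0.1564 -0.6776] gap 0.054680772038271215
tool delta units [-0.0412 -5.7483  0.8904]
rotvec [ 0.0006  0.0024 -0.0014]
```

View pics/m6.png

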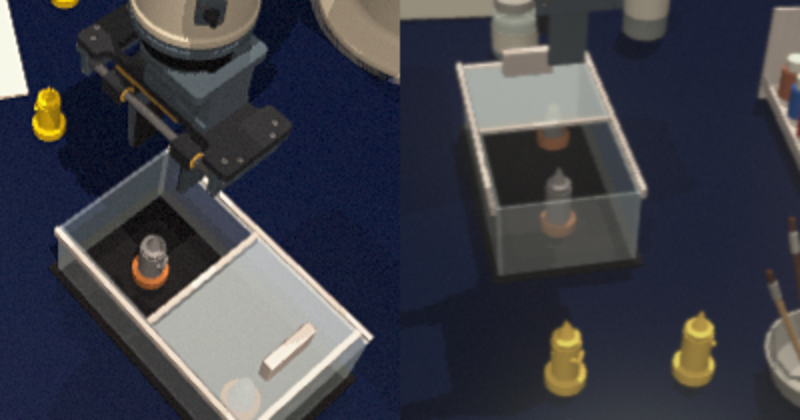

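View pics/w6.png

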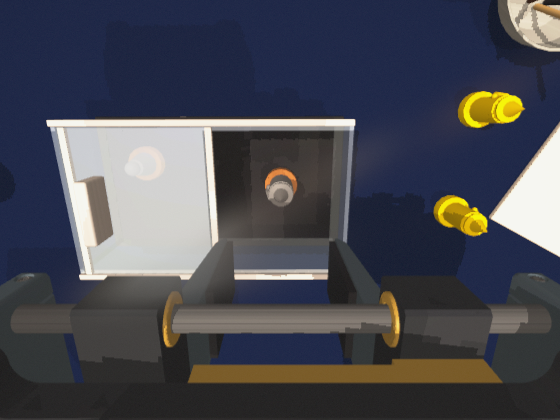

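The wizard stands upright on the black floor, at scene crop (150,260) and wrist (281,187). Next is the door: I'll refine the grip's position from the wrist depth.

```bash
python3 - <<'E'
from h import *
for n in ['w6','c6','s6']:
    c=dict(np.load(f'pics/{n}.npz'));P=pts(c);Z=P[...,2]
    near=(np.hypot(P[...,0]-.511,P[...,1]-.292)<.045)
    t=P[near&(Z>.126)&(Z<.138)];print(n,'bar top',len(t),cv2.minAreaRect((t[:,:2]*1000).astype('float32')))
    t=P[near&(Z>.108)&(Z<.126)];print('  face y med',np.median(t,0))
    d=P[...,:2]-CC;x=np.cos(CY)*d[...,0]+np.sin(CY)*d[...,1];y=-np.sin(CY)*d[...,0]+np.cos(CY)*d[...,1]
    k=(abs(Z-.099)<.008)&(abs(x)<.085)&(abs(y)<.16)
    if n[0]!='s':print('  case',cv2.minAreaRect((P[k][:,:2]*1000).astype('float32')))
c=dict(np.load('pics/w6.npz'));P=pts(c);m=(np.hypot(P[...,0]-.531,P[...,1]-.121)<.03)&(P[...,2]>.02);q=P[m];print('wizard top',q[q[:,2].argmax()])
go([.511,.293,.22],6)
E
```

```text
w6 bar top 1086 ((510.3157958984375, 292.09765625), (59.662445068359375, 13.57138442993164), 6.390308380126953)
  face y med [0.5138 0.2874 0.1175]
  case ((520.4044799804688, 192.90618896484375), (161.3013458251953, 281.2723388671875), 5.8629631996154785)
c6 bar top 220 ((510.67596435546875, 294.19488525390625), (60.078243255615234, 12.004288673400879), 5.932095050811768)
  face y med [0.5238 0.2995 0.1182]
  case ((520.7036743164062, 193.203125), (164.20252990722656, 281.3606262207031), 5.7966084480285645)
s6 bar top 96 ((507.90386962890625, 289.7850036621094), (53.05705261230469, 15.41899299621582), 5.498890399932861)
  face y med [0.507  0.2869 0.1165]
wizard top [0.556  0.1159 0.3554]
t 12.2 pos [0.5292 0.1204 0.255 ] yaw 5.920874088054098 z [-0.0055 -0.0012 -1.    ] F [ 0.3869 -0.7687 -0.5086] gap 0.05458079050969872
tool delta units [-0.0036 -5.7872  1.162 ]
rotvec [ 0.0006  0.0056 -0.0014]
```

{"api": "apply_moves", "payload": {
  "increments": [
    [[0,-0.4,0.1],[0,0.003,0],0.6],
    [[0,-0.9,0.2],[0,0.003,0],0.6],
    [[0,-0.9,0.2],[0,0,0],0.6],
    [[0,-0.9,0.2],[0,0,0],0.6],
    [[0,-0.9,0.2],[0,0,0],0.6],
    [[0,-0.9,0.2],[0,0,0],0.6],
    [[0,-0.5,0],[0,0,0],0.6],
    [[0,0,0],[0,0,0],0.6]
  ]
}}

```text
t: 13.0
position: [0.5068, 0.2906, 0.2106]
tcp_rot: [[0.995, 0.102, -0.012], [0.102, -0.995, -0.004], [-0.012, 0.003, -1.0]]
force: [0.1, 0.0, 0.4]
finger_gap: 0.0549
```

```bash
python3 -c "
from h import *
go([.5105,.293,.18],6)"
```

```text
t 13.0 pos [0.5068 0.2906 0.2106] yaw 5.837006383410067 z [-0.0117 -0.0039 -0.9999] F [0.134  0.0157 0.4253] gap 0.05492979979040347
tool delta units [ 0.1443 -0.068   1.0194]
rotvec [ 0.0027  0.012  -0.0028]
```

{"api": "apply_moves", "payload": {
  "increments": [
    [[0.07,-0.03,0.3],[0.001,0.006,0],0.6],
    [[0.07,-0.03,0.4],[0.001,0.004,0],0.6],
    [[0,0,0.4],[0,0,0],0.6],
    [[0,0,0.3],[0,0,0],0.6],
    [[0,0,0.1],[0,0,0],0.6],
    [[0,0,0],[0,0,0],0.6]
  ]
}}

```text
t: 13.6
position: [0.5108, 0.2896, 0.1612]
tcp_rot: [[0.995, 0.099, -0.002], [0.099, -0.995, -0.002], [-0.003, 0.002, -1.0]]
force: [-0.4, 0.5, -0.5]
finger_gap: 0.0547
```

```bash
python3 -c "
from h import *
go([.5105,.293,.13],6)"
```

```text
t 13.6 pos [0.5108 0.2896 0.1612] yaw 5.703507333454099 z [-0.0024 -0.0022 -1.    ] F [-0.4305  0.5282 -0.5087] gap 0.054748863746513915
tool delta units [ 0.0051 -0.1161  1.0413]
rotvec [ 0.002   0.0026 -0.0052]
```

{"api": "apply_moves", "payload": {
  "increments": [
    [[0,-0.1,0.2],[0,0.002,-0.004],0.6],
    [[0,-0.04,0.3],[0,0,0],0.6],
    [[0,0,0.3],[0,0,0],0.6],
    [[0,0,0.2],[0,0,0],0.6],
    [[0,0,0],[0,0,0],0.6]
  ]
}}

```text
t: 14.1
position: [0.5107, 0.2941, 0.1292]
tcp_rot: [[0.995, 0.104, 0.001], [0.104, -0.995, -0.001], [0.001, 0.002, -1.0]]
force: [0.3, 0.6, 0.1]
finger_gap: 0.0549
```

```bash
python3 -c "
from h import *
go([.5105,.293,.13],6)"
```

```text
t 14.1 pos [0.5107 0.2941 0.1292] yaw 5.94869130959093 z [ 0.0008 -0.0015 -1.    ] F [0.3384 0.607  0.1144] gap 0.05494808027529849
tool delta units [-0.0092  0.0369 -0.0254]
rotvec [ 0.0016 -0.0007 -0.0009]
```

{"api": "apply_moves", "payload": {
  "increments": [
    [[0,0,0],[0,0,0],0.3],
    [[0,0,0],[0,0,0],0.1],
    [[0,0,0],[0,0,0],0.05],
    [[0,0,0],[0,0,0],0.05],
    [[0,0,0],[0,0,0],0.05],
    [[0,0,0],[0,0,0],0.05]
  ],
  "force": 15
}}

```text
t: 14.7
position: [0.5111, 0.2942, 0.13]
tcp_rot: [[0.995, 0.104, 0.002], [0.104, -0.995, -0.001], [0.002, 0.001, -1.0]]
force: [1.1, -0.8, -3.4]
finger_gap: 0.012
```

```bash
python3 -c "
from h import *
p=box(0,-.03)
go([.5105,.293,.13],6);go([.5105+.013,.293-.128,.13],6)"
```

```text
t 14.7 pos [0.5111 0.2942 0.13  ] yaw 5.9491035789815125 z [ 0.0019 -0.0011 -1.    ] F [ 1.1035 -0.7502 -3.4383] gap 0.012015319142785422
tool delta units [-0.0251  0.0383 -0.0011]
rotvec [ 0.0013 -0.0018 -0.0009]
t 14.7 pos [0.5111 0.2942 0.13  ] yaw 5.9491035789815125 z [ 0.0019 -0.0011 -1.    ] F [ 1.1035 -0.7502 -3.4383] gap 0.012015319142785422
tool delta units [-0.0363  4.3269  0.0045]
rotvec [ 0.0013 -0.0018 -0.0009]
```

{"api": "apply_moves", "payload": {
  "increments": [
    [[0,0.2,0],[0,0,0],0.05],
    [[0,0.3,0],[0,0,0],0.05],
    [[0,0.4,0],[0,0,0],0.05],
    [[0,0.4,0],[0,0,0],0.05],
    [[0,0.3,0],[0,0,0],0.05],
    [[0,0.1,0],[0,0,0],0.05],
    [[0,0,0],[0,0,0],0.05]
  ]
}}

```text
t: 15.4
position: [0.517, 0.2383, 0.1299]
tcp_rot: [[0.995, 0.103, 0.002], [0.103, -0.995, -0.001], [0.002, 0.001, -1.0]]
force: [0.6, 2.1, -3.4]
finger_gap: 0.012
```

```bash
python3 -c "
from h import *
go([.5105+.013,.293-.128,.13],6)"
```

```text
t 15.4 pos [0.517  0.2383 0.1299] yaw 5.890435354266681 z [ 0.0021 -0.0006 -1.    ] F [ 0.5912  2.1132 -3.3789] gap 0.011977533123602864
tool delta units [-0.0365  2.4512  0.    ]
rotvec [ 0.0008 -0.0021 -0.0019]
```

{"api": "apply_moves", "payload": {
  "increments": [
    [[0,0.3,0],[0,0,0],0.05],
    [[0,0.4,0],[0,0,0],0.05],
    [[0,0.4,0],[0,0,0],0.05],
    [[0,0.4,0],[0,0,0],0.05],
    [[0,0.3,0],[0,0,0],0.05],
    [[0,0.1,0],[0,0,0],0.05],
    [[0,0,0],[0,0,0],0.05]
  ]
}}

```text
t: 16.1
position: [0.5236, 0.1764, 0.13]
tcp_rot: [[0.995, 0.102, 0.002], [0.102, -0.995, -0.0], [0.002, 0.001, -1.0]]
force: [1.3, 2.3, -3.0]
finger_gap: 0.0119
```

```bash
python3 -c "
from h import *
go([.5105+.013,.293-.128,.13],6)"
```

```text
t 16.1 pos [0.5236 0.1764 0.13  ] yaw 5.880770078580617 z [ 0.0024 -0.0005 -1.    ] F [ 1.2974  2.2546 -2.9663] gap 0.011941460438459381
tool delta units [-0.0413  0.379  -0.0013]
rotvec [ 0.0007 -0.0023 -0.0021]
```

{"api": "apply_moves", "payload": {
  "increments": [
    [[0,0.15,0],[0,0,0],0.05],
    [[0,0.15,0],[0,0,0],0.05],
    [[0,0.08,0],[0,0,0],0.05],
    [[0,0,0],[0,0,0],0.05]
  ]
}}

```text
t: 16.5
position: [0.5248, 0.1646, 0.1299]
tcp_rot: [[0.995, 0.103, 0.002], [0.103, -0.995, -0.001], [0.002, 0.001, -1.0]]
force: [1.9, 0.1, -2.4]
finger_gap: 0.0115
```

{"api": "apply_moves", "payload": {
  "increments": [
    [[0,0.08,0],[0,0,0],0.05],
    [[0,0.06,0],[0,0,0],0.05],
    [[0,0,0],[0,0,0],0.05]
  ]
}}

```text
t: 16.8
position: [0.525, 0.1627, 0.13]
tcp_rot: [[0.995, 0.103, 0.002], [0.103, -0.995, 0.003], [0.003, -0.003, -1.0]]
force: [2.8, -1.9, -3.0]
finger_gap: 0.012
```

{"api": "apply_moves", "payload": {
  "increments": [
    [[0,0.1,0],[0,0,0],0.05],
    [[0,0.1,0],[0,0,0],0.05]
  ]
}}

```text
t: 17.0
position: [0.5252, 0.1611, 0.13]
tcp_rot: [[0.995, 0.102, 0.002], [0.102, -0.995, 0.011], [0.003, -0.01, -1.0]]
force: [-1.6, 29.5, -6.7]
finger_gap: 0.0145
```

```bash
python3 - <<'E'
from h import *
go([.5236,.163,.13],6)
c=cap('scene','c7');d=cap('side','s7')
a=cv2.imread('pics/c7.png')[170:380,240:440];b=cv2.imread('pics/s7.png')[80:290,210:410]
cv2.imwrite('pics/m7.png',cv2.resize(np.hstack([a,b]),None,fx=2,fy=2))
E
```

```text
t 17.0 pos [0.5252 0.1611 0.13  ] yaw 5.858312398067564 z [ 0.0021  0.0106 -0.9999] F [-1.5847 29.4702 -6.7257] gap 0.014454646872014035
tool delta units [-0.0456 -0.0699 -0.0005]
rotvec [-0.0103 -0.0032 -0.0025]
```

View pics/m7.png

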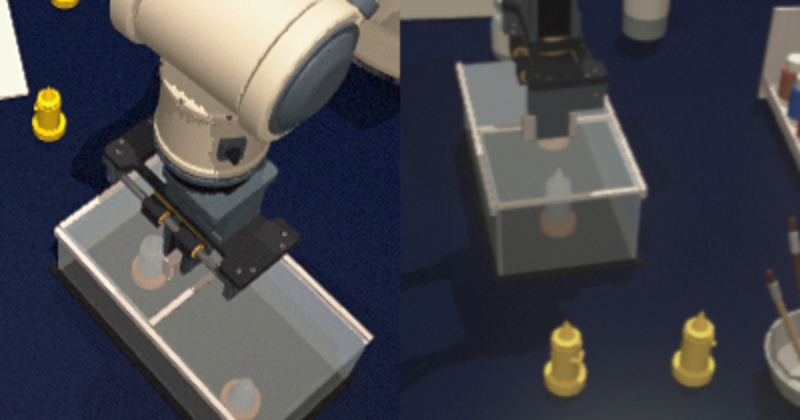

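The end stop is reached: 29 N in +y, and the door's edge meets the box's end wall. Now I'll relax, let go and rise.

{"api": "apply_moves", "payload": {
  "increments": [
    [[0,0,0],[0,0,0],0.05],
    [[0,0,0],[0,0,0],0.3],
    [[0,0,0],[0,0,0],0.5],
    [[0,0,0],[0,0,0],0.5],
    [[0,0,0],[0,0,0],0.5],
    [[0,0,0],[0,0,0],0.5]
  ]
}}

```text
t: 17.7
position: [0.5248, 0.1619, 0.1302]
tcp_rot: [[0.995, 0.102, 0.002], [0.102, -0.995, 0.012], [0.003, -0.012, -1.0]]
force: [0.3, 0.2, -0.1]
finger_gap: 0.0454
```

```bash
python3 - <<'E'
from h import *
go([.5236,.163,.2],6)
E
```

```text
t 17.7 pos [0.5248 0.1619 0.1302] yaw 5.86998859672988 z [ 0.0018  0.0118 -0.9999] F [ 0.3495  0.1642 -0.1208] gap 0.04543954850360321
tool delta units [-0.0285 -0.0676 -2.3248]
rotvec [-0.0116 -0.003  -0.0023]
```

{"api": "apply_moves", "payload": {
  "increments": [
    [[0,0,-0.3],[-0.006,0,0],0.5],
    [[0,0,-0.6],[-0.005,0,0],0.5],
    [[0,0,-0.8],[0,0,0],0.5],
    [[0,0,-0.9],[0,0,0],0.5],
    [[0,0,-0.9],[0,0,0],0.5],
    [[0,0,-0.9],[0,0,0],0.5],
    [[0,0,-0.8],[0,0,0],0.5],
    [[0,0,-0.3],[0,0,0],0.5],
    [[0,0,0],[0,0,0],0.5]
  ]
}}

```text
t: 18.6
position: [0.5234, 0.1608, 0.3063]
tcp_rot: [[0.995, 0.101, 0.004], [0.101, -0.995, -0.003], [0.004, 0.003, -1.0]]
force: [0.4, 0.2, 0.4]
finger_gap: 0.0453
```

```bash
python3 - <<'E'
from h import *
go([.5236,.163,.25],6)
c=cap('scene','c8');d=cap('side','s8');w=cap('wrist','w8')
for n,c in (('c',c),('s',d),('w',w)):
    P=pts(c);Z=P[...,2];g=P[(np.hypot(P[...,0]-.5236,P[...,1]-.163)<.045)&(Z>.126)&(Z<.138)]
    if len(g)>10:print(n,len(g),cv2.minAreaRect((g[:,:2]*1000).astype('float32')))
a=cv2.imread('pics/c8.png')[170:380,240:440];b=cv2.imread('pics/s8.png')[80:290,210:410]
cv2.imwrite('pics/m8.png',cv2.resize(np.hstack([a,b]),None,fx=2,fy=2))
E
```

```text
t 18.6 pos [0.5234 0.1608 0.3063] yaw 5.776332751581171 z [ 0.0042 -0.0027 -1.    ] F [0.394  0.1958 0.3824] gap 0.0453481708524623
tool delta units [ 0.0052 -0.0766  1.8757]
rotvec [ 0.0031 -0.0039 -0.0039]
c 196 ((523.4091796875, 163.7687530517578), (61.36643600463867, 12.991487503051758), 5.774402618408203)
s 132 ((524.8974609375, 160.81338500976562), (59.33650588989258, 16.062870025634766), 4.24752950668335)
w 675 ((523.7970581054688, 162.55178833007812), (59.887939453125, 11.640909194946289), 5.750680446624756)
```

View pics/m8.png

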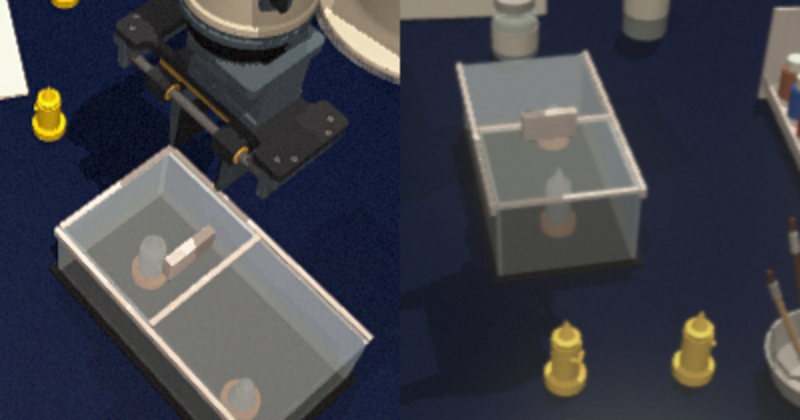

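View pics/w8.png

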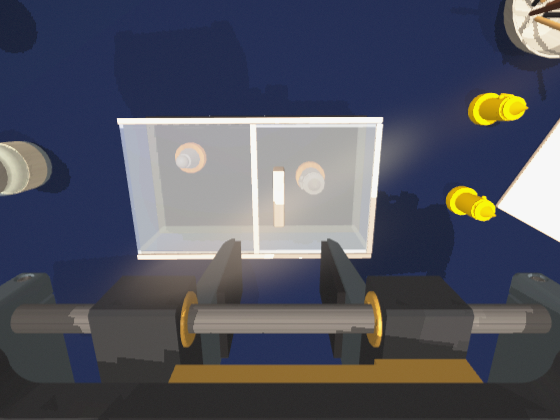

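The door is shut: the grip sits at (0.5236, 0.163), where full closure predicts it, and the door covers the open half. The wizard stands upright under it, at side crop (558,200) and wrist (311,177). The arm is clear.

```bash
python3 -c "
from cell import r
print(r.sign_off())"
```

```text
the job is handed in; nothing more can be done
None
```

The wizard is standing upright on the floor of the box with the door shut over him. I handed the job in at about 18.8 s, with the arm clear above the box.

- **Placing:** I gripped him by the robe, lifted him over the yellow look-alikes and lowered him into the open half. After letting go, all three camera views showed him upright.
- **Door:** I slid it by its grip until it hit the end stop, at about 29 N. Its grip then measured (0.5236, 0.163) m, within about 2 mm of the fully shut position in every view.
- **Check that disagreed:** The wrist force showed no clear sign of him touching the floor, even about 4 mm below the height where I expected contact. I judged it from the depth pictures instead. His plinth's top was at about 20 mm and did not move when the hand went 1 mm lower, so he probably slid slightly in the grip.
- **Drift:** The arm also drifted sideways by up to 10 mm while lowering to the wizard. I corrected that before gripping him.

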